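# Set the grow-light selector to the disc and confirm

### The job

On the grow-light control box, push the lever of the rotary selector round clockwise with a fingertip, click by click, until it rests in the position where it points at the round setting disc, without going past it. Then press the large round button fully in with a fingertip and let it come back. Do not pinch the lever, leave the small button alone, and leave the loose things where they stand.

Things in the scene. Friction and masses are not known exactly. Their poses are not given: they have to be found in the camera images.
- light_box: Flat grey control box fixed to the table, 180 (x) x 260 (y) x 55 mm high, black top panel. Origin: centre of its underside; x to its back, y to its left, z up. On the panel, in mm: selector axis at x -12, y 30; large button at x -30, y -85; small button at x 50, y -90. Six small white ticks, 52 to 59 mm from the selector's axis, mark its positions.
- selector (a joint): Selector angle (rad), growing clockwise from above: 0 at the first position, where it starts and its lever points 75 degrees left of the box's x axis; 0.524 (30 deg) a click, 2.618 at the sixth, stops just outside. Detent: past half-way between two positions it snaps ahead into the next and stays there. Turning takes up to about 0.1 N m, 3 N at the lever.
- selector_lever (a point): Point inside the lever, 36 mm from the turning axis and half-way up: push its side here. x points outward along the lever, z up. The lever is a grey bar 12.5 mm thick with a thin white ridge on top; it reaches from 16 mm behind the axis to 50 mm ahead of it, and from 4 to 28 mm above the panel.
- selector_axis (a point): Point on the selector's vertical turning axis, 16 mm above the panel (71 mm above the table). It turns with the lever: its x points outward along the lever, y to the lever's left, z up.
- confirm (a joint): Travel of the large round button (m): 0 out, 0.006 fully pressed, which takes about 5 N; a spring returns it.
- confirm_top (a point): Centre of the top face of the large round push button, 28 mm across, grey cap in an aluminium housing near the front right of the panel.
- test (a joint): Travel of the small round button (m): 0 out, 0.004 fully pressed.
- test_top (a point): Centre of the top face of the small round push button, 14 mm across, at the back right of the panel. Not to be pressed.
- slide_pack: Loose white carton of slides, 30 x 78 x 28 mm, lying on the back left of the panel. Origin: centre of its underside.
- dropper: Loose dropper bottle, 36 mm across, 106 mm high, standing on the table at the right of the box. Origin: centre of its underside.
- seed_jar: Loose small jar with a lid, 54 mm across, 70 mm high, standing on the table at the left of the box. Origin: centre of its underside.
- disc_top (a point): Centre of the top of the round setting disc: aluminium, 22 mm across, 8 mm high, fixed on the panel 70 mm from the selector's axis at its third, fourth or fifth position. The lever must point at it. The other two of these positions carry thin pins (7 mm across, 8 mm high).

How it is judged:
On the way, in this order (a step that is already met when the one before it is completed fails the run):
1. the selector rests in the position of the disc (y of disc_top in the frame of selector_axis between -0.01 and 0.01 m and x of disc_top in the frame of selector_axis above 0.05 m and velocity of joint selector below 0.3 rad/s), for 0.2 s.
2. the large button is pressed in (value of joint confirm above 0.0042 m), for 0.05 s.
At the end, for the whole second after the job is handed in: The lever points at the disc (the disc's centre within 10 mm of the lever's centre line, about 8 degrees), the large button has been pressed after that (at least 4.2 of its 6 mm) and is out again, and the small button is out (y of disc_top in the frame of selector_axis between -0.01 and 0.01 m and x of disc_top in the frame of selector_axis above 0.05 m and value of joint each of confirm, test below 0.0015 m); the robot touches nothing.
It fails at once if the large button is pressed before the lever points at the disc (value of joint confirm above 0.003 m and y of disc_top in the frame of selector_axis below -0.018 m).
It fails at once if the lever is turned past the disc by more than half a click (y of disc_top in the frame of selector_axis above 0.0185 m).
It fails at once if the lever is pinched: both its sides pressed at once with more than 0.8 N (contact force between the fingers and selector_c2 above 0.8 N and contact force between the fingers and selector_c3 above 0.8 N).
It fails at once if the small button is pressed (value of joint test above 0.002 m).
It fails at once if the slide carton, dropper bottle or jar is lifted, tipped over, or moved by more than 20 mm (distance of any of slide_pack, dropper, seed_jar from where it was at the start of the episode above 0.02 m or angle between any of slide_pack, dropper, seed_jar's own z axis and vertical above 0.5 rad).
It also fails if it takes over 67 s, if anything falls off the work surface, if the arm or the gripper's body presses on something with over 40 N, if the wrist force passes 120 N, or if a joint passes its speed limit or range.

### The arm

A 6-joint arm with a two-finger parallel gripper is mounted at the origin on a cart in front of the work surface, level with it; the furniture and walls round the work are solid. World frame = base frame: x ahead of the robot, y to its left, z up, the work surface at z = 0. Lengths are in m, angles in rad, forces in N, time in s.
With the tool pointing down it reaches from about 0.325 to 0.85 m from the base axis. Payload 15.5 kg.
Tool frame: the origin (TCP) lies on the centre line of the jaws, within the pads' length; the fingertips stand 19 mm ahead of it and the grasp point (between the pads) is the TCP (tcp_to_tips is the distance from the TCP to the fingertips, in m); z points along the fingers, y is the direction in which the jaws open and shut (so a half turn about z gives the same grasp; the last joint's range is limited). The gripper opens to 91 mm and grips with 3 to 60 N. Pads are 32 mm wide; open, the fingers measure 118 mm over their backs; the gripper's body (76 mm by 178 mm) begins 60 mm behind the grasp point.
Start: joints at [-0.096, 0.494, 1.345, -0, 1.302, -0.096], TCP at [0.625, 0, 0.233] pointing down, gripper open.
Joint ranges: [-2.91, 2.91], [-0.82, 2.16], [0.22, 2.67], [-1.22, 4.37], [0.12, 2.79], [-3.08, 3.08]. Speed limits (rad/s): [1.89, 1.89, 2.57, 3.01, 3.01, 3.01].

### API

Orientations are given as a rotation vector (axis times angle).
In Python, from plant import sense, snapshot, camera_info, job_done, trace, mark_of, tcp_to_tips gives the robot as it stands.
- The arm moves only by the tool move_arm, never from a script. Its argument "targets" is a list of rows, each a list of 7 numbers: the shift along the tool's x, y, z scaled (see below), then the turn, a rotation vector about the tool's x, y, z scaled (see below), then the opening, from 0 (shut) to 1 (fully open). In form: [[dx, dy, dz, rx, ry, rz, grip], ...]. A call has 1 to 12 rows; each row shifts and turns the commanded pose from where the row before left it, along the tool's axes as they then stand; what a row does not reach is not made up. The controller multiplies each number of a shift by 250 mm and each number of a turn by 90 degrees. A row lasts 1/8 s, in which the tool goes at most 62.5 mm and 10.7 degrees, less where a joint would pass 70% of its speed; a pose out of reach is approached as far as the arm can. A call with a number of a shift or a turn outside -1 to 1 is refused whole. A call with a gripper value outside its range is refused whole. The fingers move at their own pace and stop on an object; the grip force is fixed at half the most. Time passes only in rows, so rows that do not move let the fingers close. It gives the time, the measured TCP pose, the force and the opening at its end, in the units of the state.
- sense(): the state, without advancing time (a new reading comes with each control period).
- snapshot(name): name is "scene" or "side" or "wrist"; returns the picture (384x512x3 uint8, red, green, blue); there is no depth.
- camera_info(name): a dict with "vfov" (degrees; the focal length in pixels is half the picture's height over the tangent of half this angle, whatever the lens; pixels are square), "cx", "cy" (the principal point, pixels), "rvec" (rotation vector, rad) and "tvec" (3), from world to camera coordinates, as OpenCV has them. Camera axes: x right, y down, z forward; pixel columns grow to the right and rows downward; lengths in m; the calibration is good to about 2 mm. The wrist camera is an equidistant fisheye: a pixel r from the principal point sees the ray r / f radians off the axis. A picture is of the moment at which its call begins: read the wrist's pose just before it. camera_info takes no time and is no camera call; for the wrist camera it gives the pose at the moment of the call.
- job_done(): hands the job in, once; it reports no verdict.
Trained networks look in the newest picture that a camera, given by its name, has taken for a name from the list of things; names that differ only in an ending like _2 or _b are one class to them, and where a whole thing is asked for, a point or a joint stands for the part that bears it (a point fixed in the world has none). Each returns a list of dicts, best first, with "p" (0 to 1); they miss things now and then, are a little off and sometimes report something else, mostly with a low value. They report only what shows in the picture. A call takes as long as a camera call.
- trace(name, camera): "region" (384x512 bool, what is visible of it).
- mark_of(name, camera): "centre" ([x, y, z] in m, in the coordinates of the camera as it stood for that picture, good to about 4 mm: a listed point, or the origin of a listed thing).
The state is a dict: "clock": time; "joint_positions": joint angles; "qvel": joint speeds; "tau": joint torques, N m; "tcp_pos": TCP position; "eef_rot": TCP orientation; "ft_force": force on the tool from outside, world axes, zero at the start; "torque": the same for the moment, N m; "gripper_width": finger opening in m.
Only numpy, scipy, OpenCV 4.12 (cv2) and the standard library are available. Lean on these libraries where they do the work, as an engineer would, in place of code of your own. Each camera call takes 0.05 s, during which the arm holds its last target.

## Working session

There is one attempt and no reset: what is moved stays moved. The work goes in short steps, Python scripts to look and compute and a tool call to move; the robot and the scene stay as the last step left them, time stands still between calls to the robot, and variables do not carry over. Pictures are saved under pics/ and viewed, and the job is handed in when it is done.

Besides the shell and the picture viewer there is one more tool, called after "Call:" by a JSON object that holds its "name" and its "arguments", one argument or row to a line. move_arm: Moves the arm, as the interface text tells. Its arguments: {"type":"object","properties":{"targets":{"type":"array","items":{"type":"array","items":{"type":"number","minimum":-1,"maximum":1}}}},"required":["targets"]}

```bash
mkdir -p pics; cat > h.py <<'E'
import numpy as np, cv2
from plant import *
from scipy.spatial.transform import Rotation as R
def save(n,f):
    im=snapshot(n); cv2.imwrite('pics/'+f,im[:,:,::-1]); return im
def toworld(n,c,ci=None):
    ci=ci or camera_info(n); r=R.from_rotvec(ci['rvec']).as_matrix()
    return r.T@(np.array(c)-np.array(ci['tvec']))
E
python3 - <<'E'
from h import *
s=sense(); print(s['clock'],s['tcp_pos'],s['eef_rot'],s['gripper_width'],tcp_to_tips)
for n in ['scene','side','wrist']:
    ci=camera_info(n); save(n,n+'1.png')
    for o in ['light_box','selector_lever','selector_axis','confirm_top','test_top','disc_top','slide_pack','dropper','seed_jar']:
        m=mark_of(o,n)
        for k in m[:2]: print(n,o,round(k['p'],2),toworld(n,k['centre'],ci).round(4))
print(sense()['clock'])
E
```

```text
0.0 [6.24643288e-01 4.57108681e-05 2.32329969e-01] [-2.22078769e+00 -2.22073699e+00  1.18920417e-03] 0.09113209450270979 0.019
scene light_box 0.83 [0.5338 0.1284 0.0008]
scene selector_lever 0.71 [0.5113 0.1925 0.0717]
scene selector_axis 0.93 [0.5113 0.1537 0.0671]
scene confirm_top 0.73 [0.5256 0.044  0.0773]
scene test_top 0.51 [0.6049 0.0518 0.0753]
scene disc_top 0.62 [0.5745 0.1168 0.0589]
scene slide_pack 0.83 [0.5462 0.2502 0.0566]
scene dropper 0.6 [ 0.5199 -0.0507  0.0012]
scene dropper 0.6 [0.6054 0.0511 0.073 ]
scene seed_jar 0.87 [0.4518 0.2981 0.0024]
side light_box 0.63 [ 5.317e-01  1.294e-01 -4.000e-04]
side selector_lever 0.68 [0.5136 0.1929 0.0699]
side confirm_top 0.72 [0.517  0.0435 0.0776]
side test_top 0.38 [0.6028 0.0494 0.0762]
side disc_top 0.63 [0.5716 0.1173 0.065 ]
side disc_top 0.6 [0.453  0.3011 0.0012]
side slide_pack 0.62 [0.5534 0.2466 0.0564]
side dropper 0.65 [ 0.5151 -0.0495  0.0014]
side seed_jar 0.8 [0.452  0.3012 0.0041]
wrist light_box 0.79 [ 0.5263  0.136  -0.005 ]
wrist selector_lever 0.68 [0.5159 0.1949 0.0664]
wrist selector_axis 0.64 [0.5112 0.1571 0.0693]
wrist confirm_top 0.9 [0.5176 0.0389 0.0747]
wrist confirm_top 0.4 [0.5129 0.1607 0.0645]
wrist test_top 0.55 [0.5981 0.0564 0.0724]
wrist disc_top 0.85 [0.5704 0.1191 0.0597]
wrist disc_top 0.56 [ 0.5135 -0.0486 -0.0026]
wrist dropper 0.64 [ 0.5281  0.1316 -0.0029]
wrist dropper 0.55 [ 5.12e-01 -4.99e-02 -2.00e-04]
1.5
```

View pics/scene1.png

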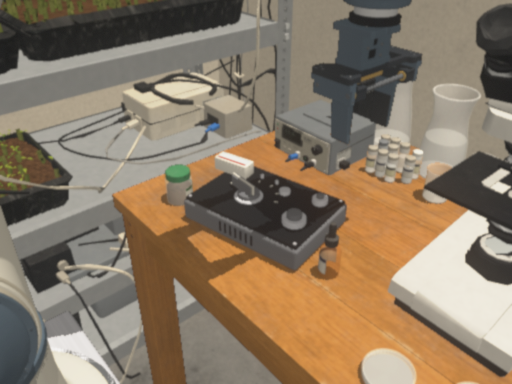

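View pics/wrist1.png

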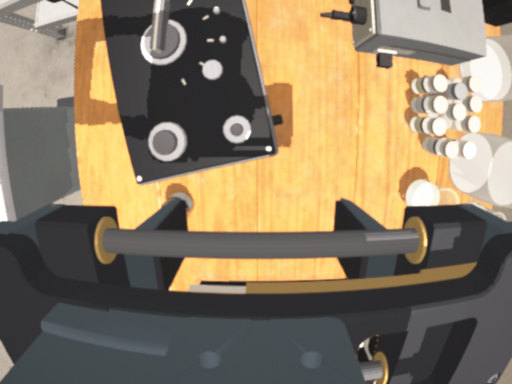

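View pics/side1.png

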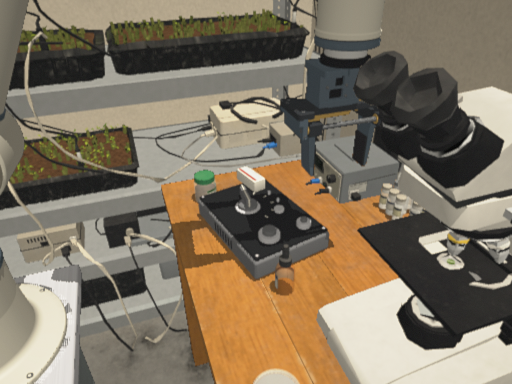

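```bash
cat > fit.py <<'E'
from h import *
from scipy.optimize import least_squares
loc={'light_box':(0,0,0),'selector_axis':(-12,30,71),'confirm_top':(-30,-85,None),'test_top':(50,-90,None)}
obs=[]
for n in ['scene','side','wrist']:
    ci=camera_info(n); snapshot(n)
    for o in loc:
        for k in mark_of(o,n)[:1]:
            w=toworld(n,k['centre'],ci); obs.append((o,w))
    for o in ['disc_top','selector_lever']:
        for k in mark_of(o,n)[:1]: obs.append((o,toworld(n,k['centre'],ci)))
d=['disc_top']
def f(p,full=False):
    c,s=np.cos(p[2]),np.sin(p[2]); r=[]
    for o,w in obs:
        if o=='disc_top': l=np.array([-12+70*np.cos(np.radians(-45)),30+70*np.sin(np.radians(-45))])
        elif o=='selector_lever': l=np.array([-12+36*np.cos(np.radians(75)),30+36*np.sin(np.radians(75))])
        else: l=np.array(loc[o][:2])
        r+=list(p[:2]+np.array([[c,-s],[s,c]])@l/1000-w[:2])
    return np.array(r)
s=least_squares(f,[.53,.13,.2],loss='soft_l1',f_scale=.004)
print(s.x,np.degrees(s.x[2]))
for (o,w),e in zip(obs,f(s.x).reshape(-1,2)): print(o,w.round(4),(e*1000).round(1))
# tick-free check: project model to images
p=s.x;c,sn=np.cos(p[2]),np.sin(p[2])
def W(x,y,z): return np.r_[p[:2]+np.array([[c,-sn],[sn,c]])@np.array([x,y])/1000,z/1000]
for nm,l in dict(axis=(-12,30),conf=(-30,-85),test=(50,-90)).items(): print(nm,W(*l,71))
np.save('box.npy',p)
def proj(n,P):
    ci=camera_info(n);q=R.from_rotvec(ci['rvec']).as_matrix()@P+np.array(ci['tvec'])
    fl=192/np.tan(np.radians(ci['vfov']/2))
    if n=='wrist':
        r=np.hypot(q[0],q[1]);t=np.arctan2(r,q[2]); return ci['cx']+fl*t*q[0]/r, ci['cy']+fl*t*q[1]/r
    return ci['cx']+fl*q[0]/q[2],ci['cy']+fl*q[1]/q[2]
for n in ['wrist','scene']:
    im=save(n,n+'_x.png')[:,:,::-1].copy(); im=cv2.resize(im,None,fx=3,fy=3)
    pts=[W(-12,30,55)]+[W(x,y,55) for x in(-90,90) for y in (-130,130)]
    pts+=[W(-12+55.5*np.cos(a),30+55.5*np.sin(a),55) for a in np.radians(75-30*np.arange(6))]
    pts+=[W(-12+70*np.cos(a),30+70*np.sin(a),63) for a in np.radians([15,-15,-45])]
    for q in pts:
        u=proj(n,q); cv2.circle(im,(int(u[0]*3+1),int(u[1]*3+1)),2,(0,0,255),-1)
    im=im[0:600,200:1000] if n=='wrist' else im[400:900,400:1150]
    cv2.imwrite('pics/'+n+'_ov.png',im)
E
python3 fit.py
```

```text
[0.53002025 0.12910199 0.22984743] 13.169287445928491
light_box [5.308e-01 1.270e-01 4.000e-04] [-0.8  2.1]
selector_axis [0.5105 0.1546 0.0705] [1. 1.]
confirm_top [0.5237 0.0412 0.0755] [-3.6 -1.7]
test_top [0.6006 0.0502 0.0736] [-1.4  2.6]
disc_top [0.5144 0.1922 0.0714] [ 56.6 -73.6]
selector_lever [0.514  0.1899 0.0732] [-1.3  1.7]
light_box [0.5348 0.1261 0.0026] [-4.8  3. ]
selector_axis [0.5096 0.1528 0.0706] [1.9 2.8]
confirm_top [0.5196 0.0423 0.0761] [ 0.6 -2.8]
test_top [0.6024 0.0522 0.0739] [-3.2  0.6]
disc_top [0.5703 0.1169 0.0647] [0.7 1.7]
selector_lever [0.5155 0.1912 0.0716] [-2.8  0.4]
light_box [ 0.5265  0.1357 -0.0014] [ 3.5 -6.6]
selector_axis [0.5074 0.1547 0.0698] [4.1 0.9]
confirm_top [0.5177 0.0413 0.078 ] [ 2.5 -1.8]
test_top [0.5986 0.0542 0.0737] [ 0.6 -1.4]
disc_top [0.5703 0.1192 0.0622] [ 0.7 -0.6]
selector_lever [0.517  0.1915 0.0679] [-4.4  0.1]
axis [0.51150097 0.15557908 0.071     ]
conf [0.52017468 0.03950253 0.071     ]
test [0.59920991 0.05286034 0.071     ]
```

View pics/wrist_ov.png

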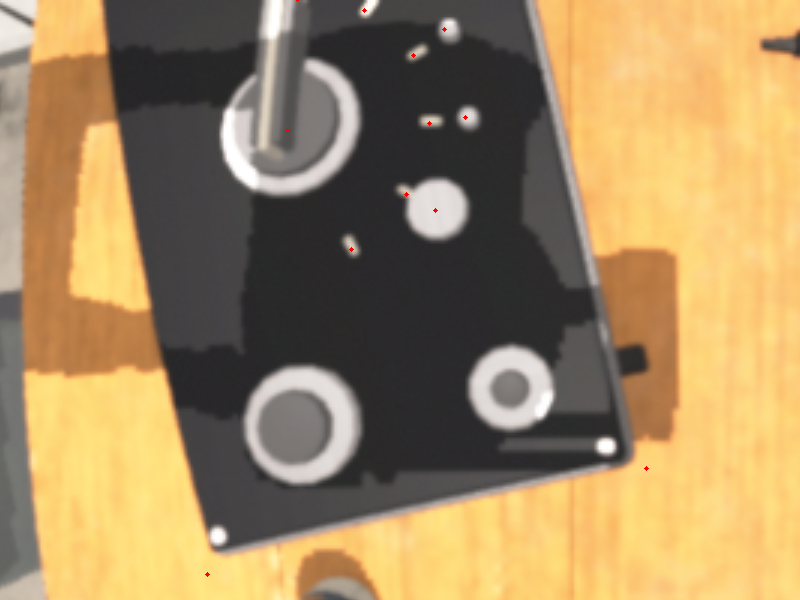

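View pics/scene_ov.png

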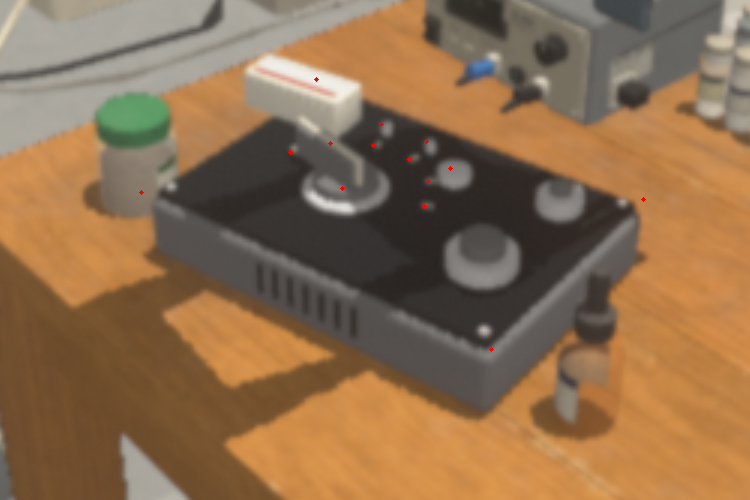

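```bash
python3 - <<'E'
from h import *
ci=camera_info('scene');Rm=R.from_rotvec(ci['rvec']).as_matrix();t=np.array(ci['tvec'])
fl=192/np.tan(np.radians(ci['vfov']/2))
def back(u,v,z):
    d=Rm.T@np.array([(u-ci['cx'])/fl,(v-ci['cy'])/fl,1]);o=-Rm.T@t
    return (o+d*(z-o[2])/d[2]).round(4)
# overlay coords -> full
for (x,y,z) in [(247,70,.083),(347,98,.083),(361,85,.083),(270,55,.083),(344,132,.055),(359,121,.055),(248,98,.055)]:
    print(back((400+x)/3,(400+y)/3,z))
im=cv2.imread('pics/scene_x.png');cv2.imwrite('pics/z.png',cv2.resize(im[140:215,205:290],None,fx=8,fy=8,interpolation=2)[:600,:800])
E
```

```text
[0.5288 0.2767 0.083 ]
[0.5563 0.2029 0.083 ]
[0.5746 0.2101 0.083 ]
[0.5538 0.2835 0.083 ]
[0.5562 0.2063 0.055 ]
[0.5732 0.2106 0.055 ]
[0.5344 0.2851 0.055 ]
```

View pics/z.png

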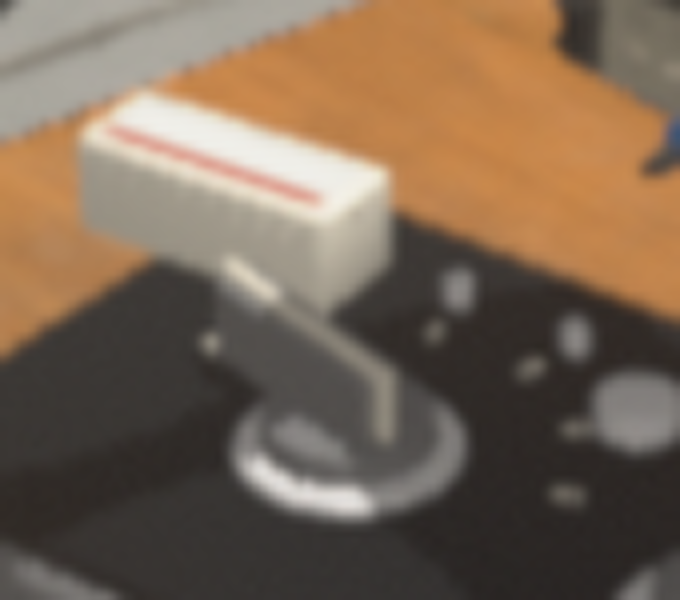

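Call:
{"name": "move_arm", "arguments": {
  "targets": [
    [0.125, -0.095, 0, 0, 0, 0, 0],
    [0.125, -0.095, 0, 0, 0, 0, 0],
    [0.125, -0.095, 0, 0, 0, 0, 0],
    [0.125, -0.095, 0, 0, 0, 0, 0],
    [0.125, -0.095, 0, 0, 0, 0, 0],
    [0.125, -0.095, 0, 0, 0, 0, 0],
    [0, 0, 0.1, 0, 0, 0, 0],
    [0, 0, 0.1, 0, 0, 0, 0],
    [0, 0, 0, 0, 0, 0, 0],
    [0, 0, 0, 0, 0, 0, 0]
  ]
}}

```text
clock: 3.9
tcp_pos: [0.483, 0.1875, 0.1837]
eef_rot: [2.221, 2.221, 0.001]
ft_force: [0.4, 0.5, -0.2]
gripper_width: 0.0007
```

Call:
{"name": "move_arm", "arguments": {
  "targets": [
    [0, 0, 0.15, 0, 0, 0, 0],
    [0, 0, 0.15, 0, 0, 0, 0],
    [0, 0, 0, 0, 0, 0, 0],
    [0, 0, 0, 0, 0, 0, 0]
  ]
}}

```text
clock: 4.4
tcp_pos: [0.4834, 0.1877, 0.1095]
eef_rot: [2.221, 2.221, 0.002]
ft_force: [0.3, -1.4, 0.7]
gripper_width: 0.0004
```

```bash
cat > v.py <<'E'
import sys
from h import *
k=sys.argv[1]
a=save('wrist',k+'w.png'); b=save('scene',k+'s.png')
w=cv2.resize(a[:,:,::-1],(400,300)); s=cv2.resize(b[140:290,170:370,::-1],(800,600),interpolation=2); d=cv2.resize(save('side',k+'d.png')[160:280,180:340,::-1],(400,300),interpolation=2)
cv2.imwrite('pics/'+k+'.png',np.vstack([np.hstack([w,d]),s])[:900] if 0 else np.hstack([np.vstack([w,d]),cv2.resize(s,(400,300)).repeat(1,0) if 0 else cv2.resize(b[150:300,170:270,::-1],(400,600),interpolation=2)]))
print(sense()['clock'],sense()['tcp_pos'])
E
python3 v.py a
```

```text
4.55 [0.48340655 0.18773881 0.10943415]
```

View pics/a.png

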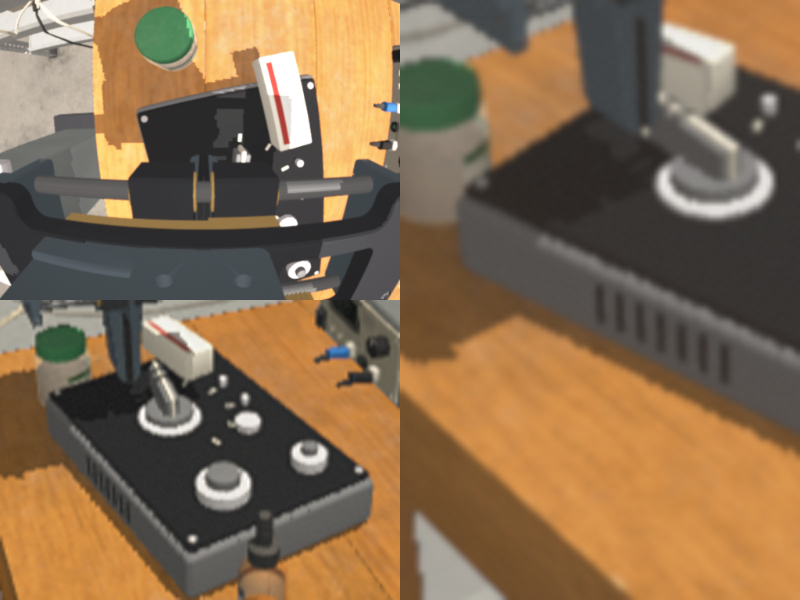

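The closed fingertips are beside the lever's left side, clear of the carton (scene pane, fingertip at about (625,120), lever at (700,140)). Next I lower them.

Call:
{"name": "move_arm", "arguments": {
  "targets": [
    [0, 0, 0.05, 0, 0, 0, 0],
    [0, 0, 0.047, 0, 0, 0, 0],
    [0, 0, 0, 0, 0, 0, 0],
    [0, 0, 0, 0, 0, 0, 0]
  ]
}}

```text
clock: 5.05
tcp_pos: [0.4824, 0.1875, 0.0835]
eef_rot: [-2.221, -2.221, 0.001]
ft_force: [-0.0, 0.6, -0.1]
gripper_width: 0.0003
```

Call:
{"name": "move_arm", "arguments": {
  "targets": [
    [0, 0.018, 0, 0, 0, 0, 0],
    [0, 0.018, 0, 0, 0, 0, 0],
    [0, 0, 0, 0, 0, 0, 0],
    [0.0076, 0.013, 0, 0, 0, 0.0667, 0],
    [0, 0, 0, 0, 0, 0, 0],
    [0, 0, 0, 0, 0, 0, 0]
  ]
}}

```text
clock: 5.8
tcp_pos: [0.4946, 0.1893, 0.0837]
eef_rot: [-2.332, -2.105, 0.0]
ft_force: [0.1, -0.4, -0.8]
gripper_width: 0.0004
```

```bash
python3 v.py b
```

```text
5.95 [0.49460516 0.18936325 0.08366899]
```

View pics/b.png

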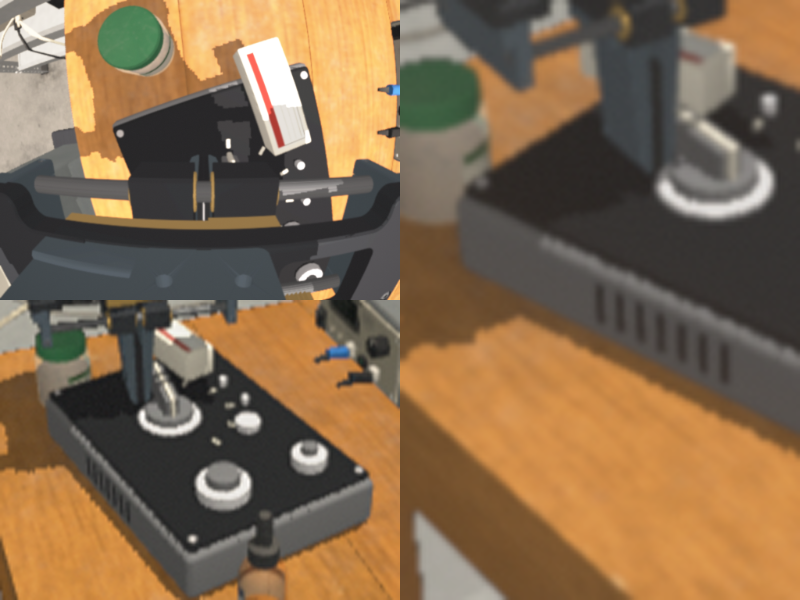

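Call:
{"name": "move_arm", "arguments": {
  "targets": [
    [0.0064, 0.0108, 0, 0, 0, 0.0556, 0],
    [0, 0, 0, 0, 0, 0, 0],
    [0, 0, 0, 0, 0, 0, 0]
  ]
}}

```text
clock: 6.32
tcp_pos: [0.4974, 0.1906, 0.0836]
eef_rot: [-2.422, -2.001, 0.0]
ft_force: [0.2, -0.9, -0.1]
gripper_width: 0.0003
```

Call:
{"name": "move_arm", "arguments": {
  "targets": [
    [0.0064, 0.0108, 0, 0, 0, 0.0556, 0],
    [0, 0, 0, 0, 0, 0, 0],
    [0, 0, 0, 0, 0, 0, 0]
  ]
}}

```text
clock: 6.7
tcp_pos: [0.5003, 0.1918, 0.0836]
eef_rot: [-2.507, -1.894, 0.0]
ft_force: [-1.2, 0.8, 0.3]
gripper_width: 0.0005
```

```bash
cat > lev.py <<'E'
from h import *
p=np.load('box.npy'); ax=np.array([.511,.1563])
for n in ['scene','side']:
    ci=camera_info(n); snapshot(n)
    for o in ['selector_lever']:
        for k in mark_of(o,n)[:2]:
            w=toworld(n,k['centre'],ci); d=w[:2]-ax
            print(n,o,round(k['p'],2),w.round(4),'turned',round(75+np.degrees(p[2])-np.degrees(np.arctan2(d[1],d[0])),1),'r',np.hypot(*d).round(4))
s=sense();t=s['tcp_pos'][:2]-ax;M=R.from_rotvec(s['eef_rot']).as_matrix()
print('tool turned',90-np.degrees(np.arctan2(M[1,0],M[0,0])),'tcp in tool axes',(M.T@np.r_[t,0]*1000).round(1),s['clock'],s['ft_force'])
E
python3 lev.py; python3 v.py c
```

```text
scene selector_lever 0.73 [0.5165 0.1937 0.0705] turned 6.5 r 0.0378
side selector_lever 0.74 [0.5177 0.1899 0.0731] turned 9.4 r 0.0342
tool turned 15.957961289465715 tcp in tool axes [ 31.2 -19.9   0. ] 6.9 [-2.26567155  1.7848813   0.07542336]
7.05 [0.50050381 0.19176343 0.08367102]
```

View pics/c.png

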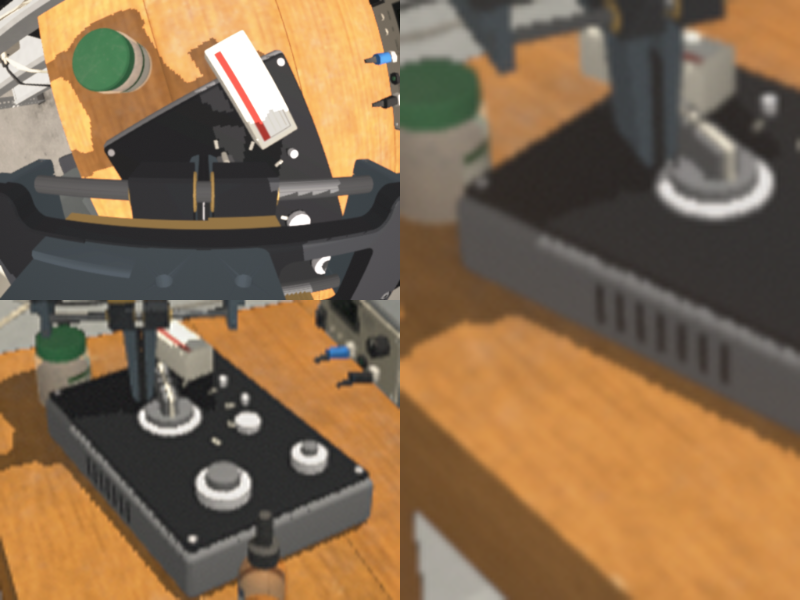

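Call:
{"name": "move_arm", "arguments": {
  "targets": [
    [0, 0.014, 0, 0, 0, 0, 0],
    [0, 0, 0, 0, 0, 0, 0],
    [0, 0, 0, 0, 0, 0, 0]
  ]
}}

```text
clock: 7.42
tcp_pos: [0.504, 0.1908, 0.0837]
eef_rot: [2.509, 1.89, 0.0]
ft_force: [-1.7, 2.3, 2.9]
gripper_width: 0.0006
```

```bash
python3 lev.py
```

```text
scene selector_lever 0.68 [0.5209 0.1948 0.0711] turned 12.5 r 0.0397
side selector_lever 0.72 [0.5174 0.0425 0.0767] turned 175.0 r 0.1139
side selector_lever 0.63 [0.5202 0.1905 0.0701] turned 13.2 r 0.0354
tool turned 16.00717968877082 tcp in tool axes [ 31.2 -16.2  -0. ] 7.625 [-1.77337758  2.96998597  3.21484726]
```

Call:
{"name": "move_arm", "arguments": {
  "targets": [
    [0.0055, 0.0111, 0, 0, 0, 0.0556, 0],
    [0, 0, 0, 0, 0, 0, 0],
    [0, 0, 0, 0, 0, 0, 0]
  ]
}}

```text
clock: 8.0
tcp_pos: [0.5075, 0.1914, 0.0838]
eef_rot: [2.587, 1.781, 0.001]
ft_force: [1.5, 1.7, 2.1]
gripper_width: 0.0004
```

```bash
python3 lev.py
```

```text
scene selector_lever 0.71 [0.5252 0.1902 0.0663] turned 20.9 r 0.0367
side selector_lever 0.53 [0.5275 0.1868 0.0713] turned 26.5 r 0.0347
tool turned 20.97129873189941 tcp in tool axes [ 31.4 -16.1  -0. ] 8.2 [1.90874001 0.2703234  2.28511675]
```

```bash
python3 v.py d; python3 lev.py
```

```text
8.35 [0.5071348  0.19132681 0.08372205]
scene selector_lever 0.8 [0.5333 0.1917 0.0711] turned 30.3 r 0.0418
scene selector_lever 0.7 [0.5324 0.1269 0.0012] turned 142.0 r 0.0364
side selector_lever 0.56 [0.5308 0.1839 0.0693] turned 33.8 r 0.034
tool turned 21.00814472313057 tcp in tool axes [ 31.3 -16.3  -0. ] 8.55 [ 2.01413018 -0.23866894  3.15111494]
```

View pics/d.png

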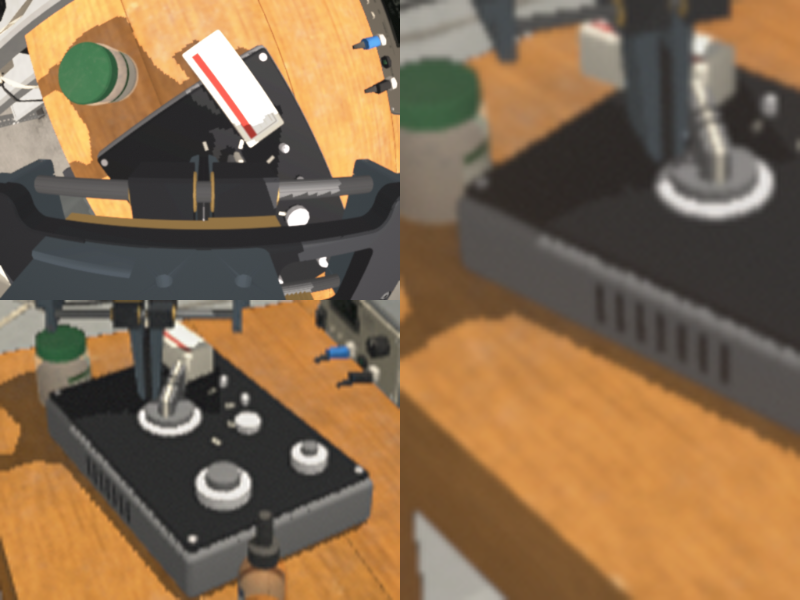

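Call:
{"name": "move_arm", "arguments": {
  "targets": [
    [0.0055, 0.0111, 0, 0, 0, 0.0556, 0],
    [0.0055, 0.0111, 0, 0, 0, 0.0556, 0],
    [0.0055, 0.0111, 0, 0, 0, 0.0556, 0],
    [0.0055, 0.0111, 0, 0, 0, 0.0556, 0],
    [0.0055, 0.0111, 0, 0, 0, 0.0556, 0],
    [0, 0, 0, 0, 0, 0, 0],
    [0.0055, 0.0111, 0, 0, 0, 0.0556, 0],
    [0, 0, 0, 0, 0, 0, 0],
    [0, 0, 0, 0, 0, 0, 0],
    [0, 0, 0, 0, 0, 0, 0],
    [0, 0, 0, 0, 0, 0, 0]
  ]
}}

```text
clock: 9.93
tcp_pos: [0.5253, 0.1891, 0.0837]
eef_rot: [-2.961, -1.049, -0.0]
ft_force: [3.6, 2.4, 5.3]
gripper_width: 0.0003
```

```bash
python3 lev.py; python3 v.py e
```

```text
scene selector_lever 0.63 [0.5461 0.1737 0.0694] turned 61.8 r 0.0392
scene selector_lever 0.48 [0.5126 0.1519 0.0701] turned 158.1 r 0.0046
side selector_lever 0.86 [0.542  0.1748 0.0717] turned 57.3 r 0.0361
tool turned 51.03037829143545 tcp in tool axes [ 31.7 -16.5   0. ] 10.125 [2.8362073 2.8486018 5.0480877]
10.275 [0.52523219 0.18912538 0.08368421]
```

View pics/e.png

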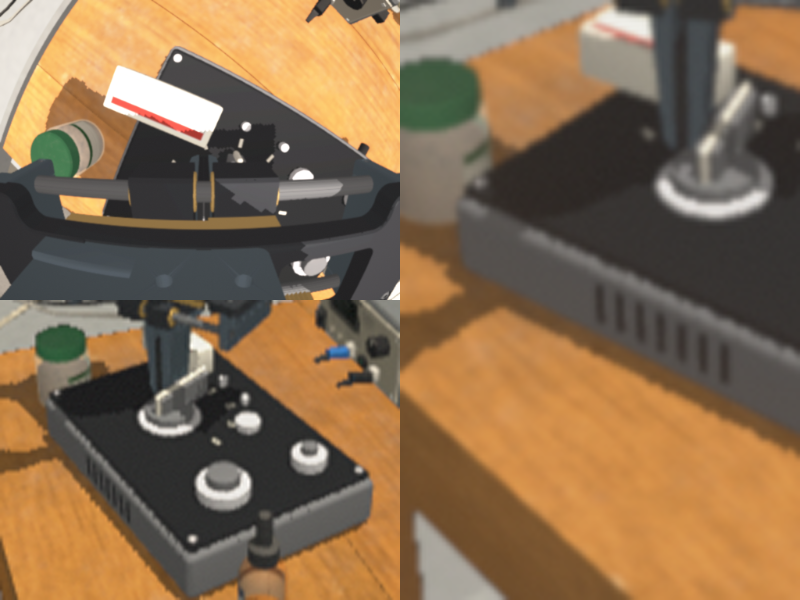

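The lever now points at the first pin, which is the third position, and the carton is undisturbed. I'll repeat the click.

Call:
{"name": "move_arm", "arguments": {
  "targets": [
    [0.0055, 0.0111, 0, 0, 0, 0.0556, 0],
    [0.0055, 0.0111, 0, 0, 0, 0.0556, 0],
    [0.0055, 0.0111, 0, 0, 0, 0.0556, 0],
    [0.0055, 0.0111, 0, 0, 0, 0.0556, 0],
    [0.0055, 0.0111, 0, 0, 0, 0.0556, 0],
    [0, 0, 0, 0, 0, 0, 0],
    [0.0055, 0.0111, 0, 0, 0, 0.0556, 0],
    [0, 0, 0, 0, 0, 0, 0],
    [0, 0, 0, 0, 0, 0, 0],
    [0, 0, 0, 0, 0, 0, 0],
    [0, 0, 0, 0, 0, 0, 0]
  ]
}}

```text
clock: 11.65
tcp_pos: [0.5401, 0.1778, 0.0838]
eef_rot: [3.132, 0.245, 0.001]
ft_force: [4.7, 1.4, 5.3]
gripper_width: 0.0005
```

```bash
python3 lev.py; python3 v.py f
```

```text
scene selector_lever 0.63 [0.5467 0.1596 0.0718] turned 82.9 r 0.0359
side selector_lever 0.64 [0.5495 0.1555 0.071 ] turned 89.3 r 0.0385
tool turned 81.05929347369246 tcp in tool axes [ 32.1 -16.7   0. ] 11.85 [3.86881535 0.63348053 5.9927542 ]
12.0 [0.54011766 0.17780265 0.08377704]
```

View pics/f.png

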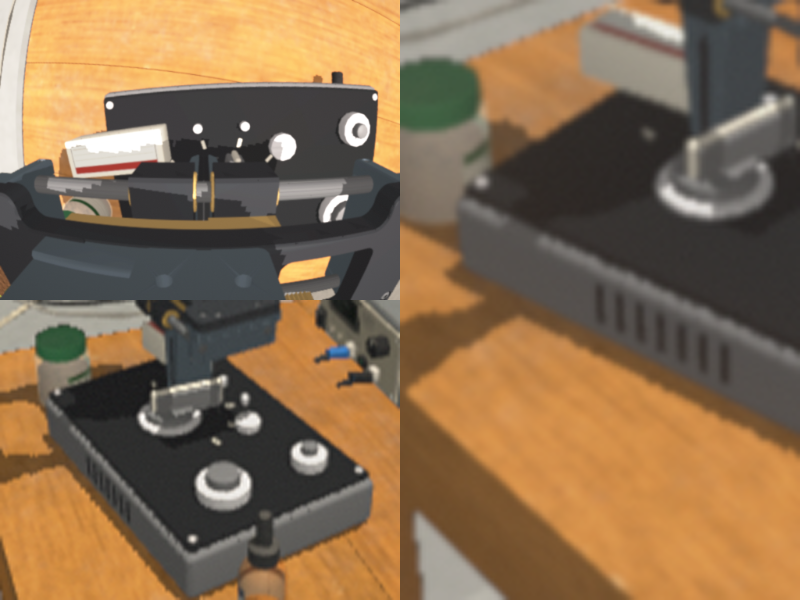

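Call:
{"name": "move_arm", "arguments": {
  "targets": [
    [0.0055, 0.0111, 0, 0, 0, 0.0556, 0],
    [0.0055, 0.0111, 0, 0, 0, 0.0556, 0],
    [0.0055, 0.0111, 0, 0, 0, 0.0556, 0],
    [0.0055, 0.0111, 0, 0, 0, 0.0556, 0],
    [0.0055, 0.0111, 0, 0, 0, 0.0556, 0],
    [0, 0, 0, 0, 0, 0, 0],
    [0, 0, 0, 0, 0, 0, 0],
    [0, 0, 0, 0, 0, 0, 0],
    [0, 0, 0, 0, 0, 0, 0]
  ]
}}

```text
clock: 13.12
tcp_pos: [0.5466, 0.1636, 0.0838]
eef_rot: [3.11, -0.439, 0.001]
ft_force: [5.0, -2.7, 6.2]
gripper_width: 0.0005
```

```bash
python3 lev.py
```

```text
scene selector_lever 0.62 [0.5463 0.1432 0.0695] turned 108.4 r 0.0377
side selector_lever 0.79 [0.5438 0.1376 0.0732] turned 117.8 r 0.0378
tool turned 106.07565181861472 tcp in tool axes [ 32.2 -16.9   0. ] 13.325 [ 4.38576754 -2.97639657  7.83903032]
```

```bash
python3 lev.py;python3 v.py g
```

```text
scene selector_lever 0.85 [0.5468 0.1444 0.0709] turned 106.6 r 0.0377
side selector_lever 0.71 [0.5442 0.1403 0.0708] turned 113.9 r 0.0368
tool turned 106.07479160241677 tcp in tool axes [ 32.2 -16.9   0. ] 13.525 [ 3.80409492 -2.69119762  7.36815808]
13.675 [0.5466157  0.16360592 0.08380103]
```

View pics/g.png

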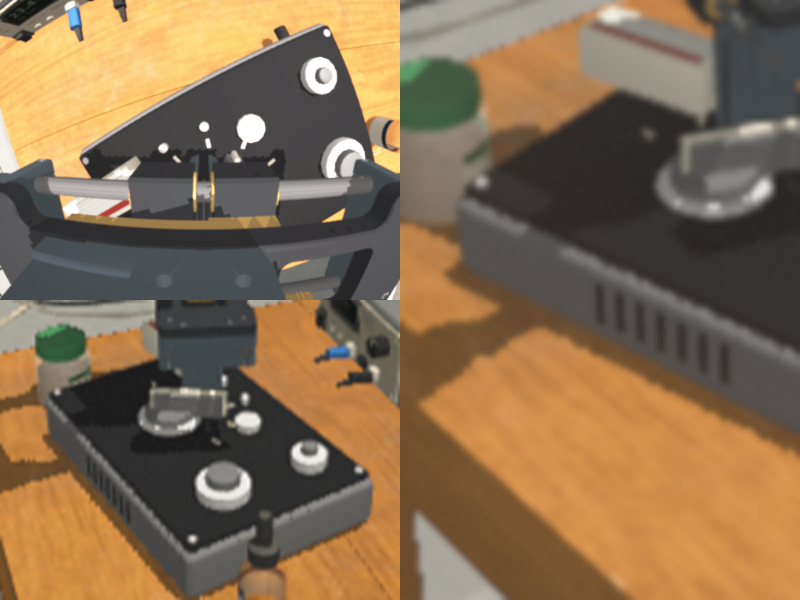

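Call:
{"name": "move_arm", "arguments": {
  "targets": [
    [0.0034, 0.0068, 0, 0, 0, 0.0333, 0],
    [0, 0, 0, 0, 0, 0, 0],
    [0, 0, 0, 0, 0, 0, 0],
    [0, 0, 0, 0, 0, 0, 0],
    [0, 0, 0, 0, 0, 0, 0],
    [0, 0, 0, 0, 0, 0, 0]
  ]
}}

```text
clock: 14.42
tcp_pos: [0.547, 0.1618, 0.0838]
eef_rot: [3.098, -0.52, 0.001]
ft_force: [4.5, -3.0, 6.8]
gripper_width: 0.0003
```

```bash
python3 lev.py;python3 v.py i
```

```text
scene selector_lever 0.97 [0.5438 0.1447 0.0701] turned 107.6 r 0.0348
scene selector_lever 0.73 [5.314e-01 1.274e-01 2.000e-04] turned 142.9 r 0.0353
side selector_lever 0.55 [0.5441 0.1396 0.0702] turned 114.9 r 0.0371
side selector_lever 0.16 [0.5337 0.1313 0.    ] turned 136.0 r 0.0337
tool turned 109.06995989159395 tcp in tool axes [ 32.2 -16.9   0. ] 14.625 [ 5.41647467 -2.7760527   7.46141019]
14.775 [0.54699911 0.16178404 0.08383629]
```

View pics/i.png

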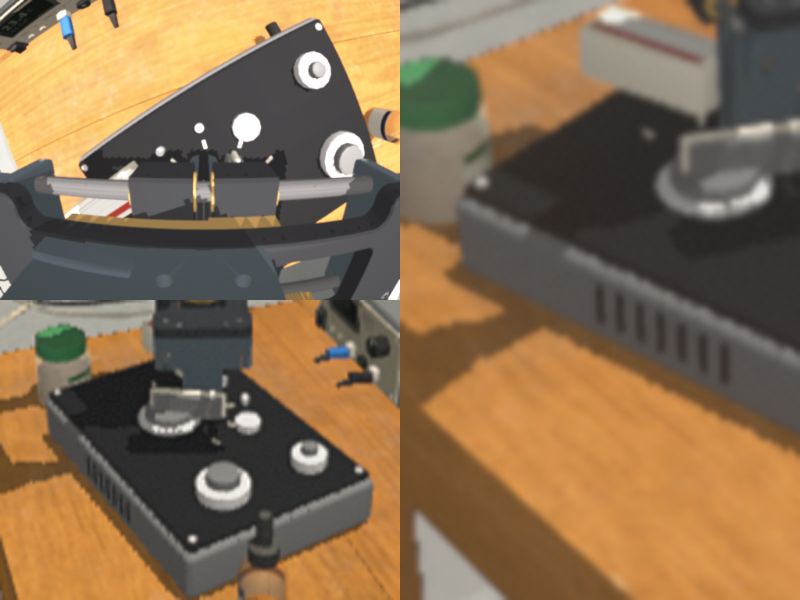

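Call:
{"name": "move_arm", "arguments": {
  "targets": [
    [0.0034, 0.0068, 0, 0, 0, 0.0333, 0],
    [0, 0, 0, 0, 0, 0, 0],
    [0, 0, 0, 0, 0, 0, 0],
    [0, 0, 0, 0, 0, 0, 0],
    [0, 0, 0, 0, 0, 0, 0],
    [0, 0, 0, 0, 0, 0, 0]
  ]
}}

```text
clock: 15.52
tcp_pos: [0.5472, 0.16, 0.0838]
eef_rot: [3.083, -0.601, 0.001]
ft_force: [3.5, -0.1, 7.1]
gripper_width: 0.0004
```

```bash
python3 lev.py;python3 v.py j
```

```text
scene selector_lever 0.75 [0.5435 0.1406 0.0691] turned 114.0 r 0.0361
side selector_lever 0.89 [0.5414 0.1367 0.071 ] turned 121.0 r 0.0361
tool turned 112.07316909590652 tcp in tool axes [ 32.1 -17.1   0. ] 15.725 [ 3.72820096 -1.19075596  6.75989079]
15.875 [0.54719702 0.16003401 0.0838052 ]
```

View pics/j.png

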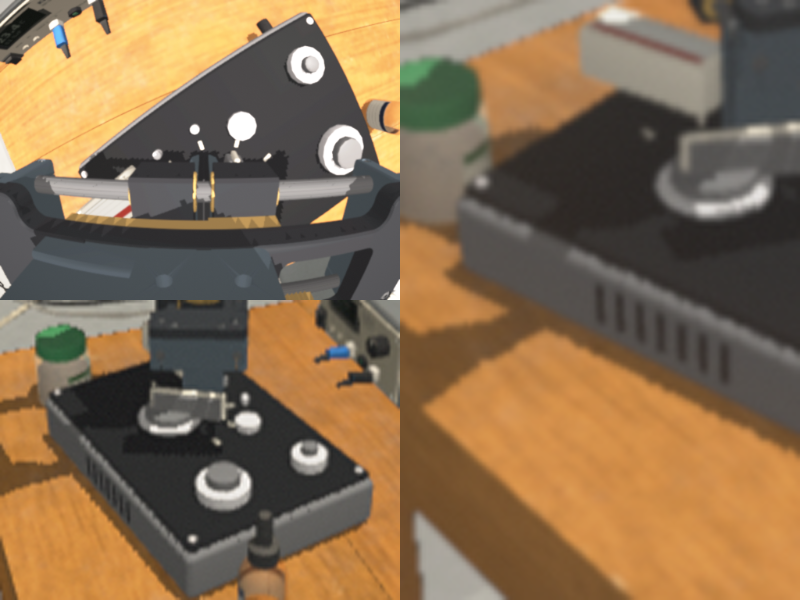

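```bash
python3 - <<'E'
from h import *
save('scene','ks.png')
o=[cv2.resize(cv2.imread('pics/%ss.png'%k)[175:250,215:315],(400,300),interpolation=2) for k in 'gijk']
cv2.imwrite('pics/cmp.png',np.vstack([np.hstack(o[:2]),np.hstack(o[2:])]))
E
```

```text
(no output)
```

View pics/cmp.png

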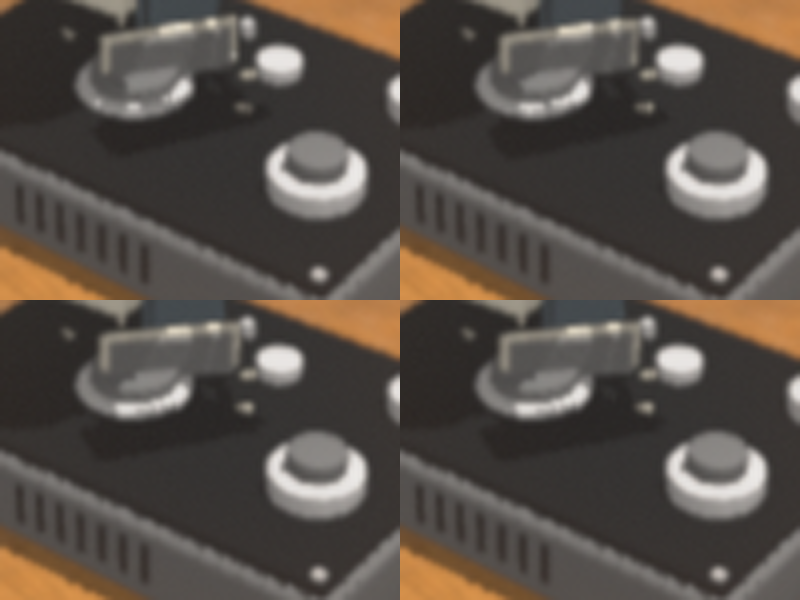

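```bash
python3 - <<'E'
from h import *
ci=camera_info('scene');K=192/np.tan(np.radians(ci['vfov']/2));Km=np.array([[K,0,ci['cx']],[0,K,ci['cy']],[0,0,1]])
p=np.load('box.npy');ax=np.array([.511,.1563])
im=cv2.imread('pics/ks.png')[175:250,215:315];im=cv2.resize(im,(800,600),interpolation=2)
for a,c in [(90,(255,0,0)),(105,(0,255,255)),(120,(0,0,255))]:
    t=75+np.degrees(p[2])-a;u=np.array([np.cos(np.radians(t)),np.sin(np.radians(t))])
    P=np.array([np.r_[ax-.016*u,.083],np.r_[ax+.05*u,.083],np.r_[ax+.05*u,.059]])
    q=cv2.projectPoints(P,np.array(ci['rvec']),np.array(ci['tvec']),Km,None)[0][:,0]
    q=((q-[215,175])*8+4).astype(int); cv2.polylines(im,[q],False,c,1)
cv2.imwrite('pics/ov2.png',im)
E
```

```text
(no output)
```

View pics/ov2.png

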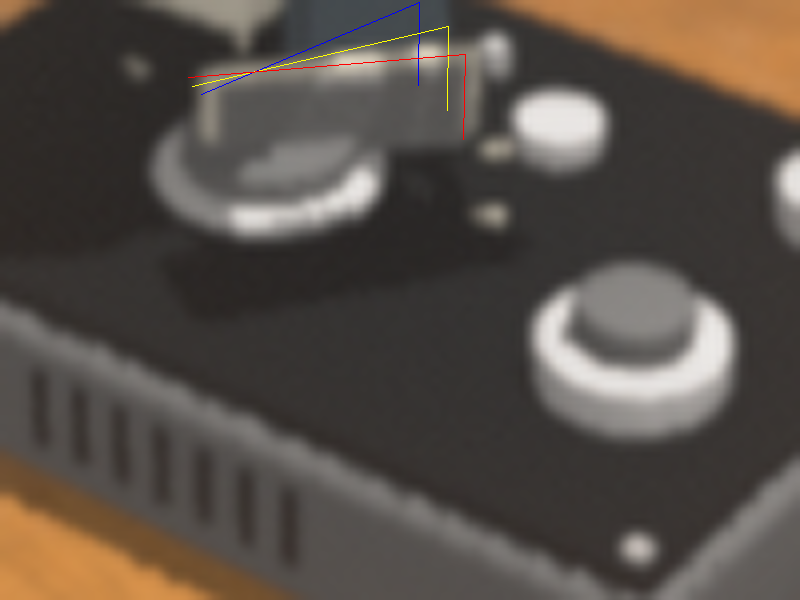

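```bash
python3 - <<'E'
from h import *
ci=camera_info('scene');K=192/np.tan(np.radians(ci['vfov']/2));Km=np.array([[K,0,ci['cx']],[0,K,ci['cy']],[0,0,1]])
p=np.load('box.npy');ax=np.array([.511,.1563])
outs=[]
for f,angs in [('gs',(105,112,120)),('ks',(105,112,120))]:
  o=cv2.imread('pics/%s.png'%f)[176:201,235:280]
  im=cv2.resize(o,(800,444),interpolation=2); S=800/45
  im2=im.copy()
  for a,c in zip(angs,[(255,0,0),(0,255,255),(0,0,255)]):
    t=np.radians(75-a)+p[2];u=np.array([np.cos(t),np.sin(t)]);n=np.array([-u[1],u[0]])*.00625
    P=np.array([np.r_[ax-.016*u-n,.083],np.r_[ax+.05*u-n,.083],np.r_[ax+.05*u-n,.059]])
    q=cv2.projectPoints(P,np.array(ci['rvec']),np.array(ci['tvec']),Km,None)[0][:,0]
    q=((q-[235,176]+.5)*S).astype(int); cv2.polylines(im2,[q],False,c,1)
  outs.append(im2[:300])
cv2.imwrite('pics/ov3.png',np.vstack(outs))
E
```

View pics/ov3.png

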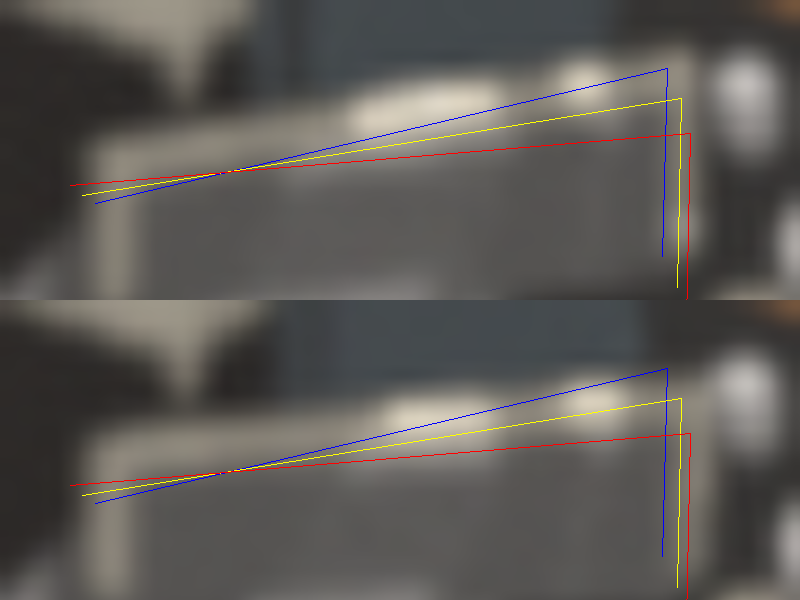

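```bash
python3 - <<'E'
from h import *
ci=camera_info('scene');K=192/np.tan(np.radians(ci['vfov']/2));Km=np.array([[K,0,ci['cx']],[0,K,ci['cy']],[0,0,1]])
p=np.load('box.npy');ax=np.array([.511,.1563])
save('scene','ls.png')
outs=[]
for f,angs in [('es',(60,)),('fs',(90,)),('ls',(120,))]:
  o=cv2.imread('pics/%s.png'%f)[172:202,230:285]
  S=14;im=cv2.resize(o,None,fx=S,fy=S,interpolation=2)
  for a in angs:
   for da,c in [(0,(0,0,255)),(-6,(255,255,0))]:
    t=np.radians(75-a-da)+p[2];u=np.array([np.cos(t),np.sin(t)])
    P=np.array([np.r_[ax-.016*u,.083],np.r_[ax+.05*u,.083]])
    q=cv2.projectPoints(P,np.array(ci['rvec']),np.array(ci['tvec']),Km,None)[0][:,0]
    print(f,a+da,q.round(1).tolist())
    q=((q-[230,172-1.8]+.5)*S).astype(int); q[:,1]-=int(4*S); cv2.polylines(im,[q],False,c,1)
  outs.append(im[:200 if f!='es' else 200])
  cv2.imwrite('pics/ov4_%s.png'%f,im)
cv2.imwrite('pics/ov4.png',np.vstack(outs)[:,:800])
E
```

```text
es 60 [[243.3, 187.8], [256.1, 170.7]]
es 54 [[244.1, 187.9], [253.6, 170.3]]
fs 90 [[239.7, 186.3], [266.9, 174.8]]
fs 84 [[240.3, 186.7], [265.1, 173.7]]
ls 120 [[238.1, 184.1], [272.7, 181.3]]
ls 114 [[238.2, 184.6], [272.1, 179.8]]
```

View pics/ov4.png

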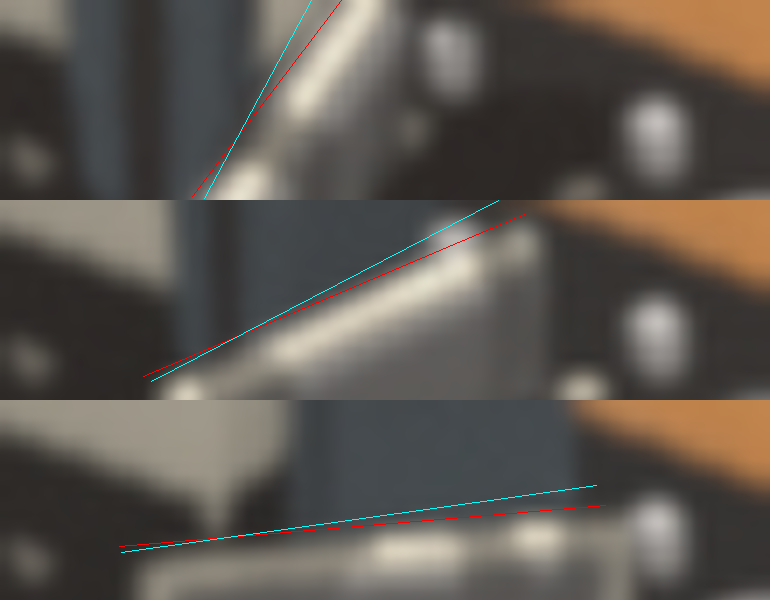

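Call:
{"name": "move_arm", "arguments": {
  "targets": [
    [0, -0.03, 0, 0, 0, 0, 0],
    [0, -0.03, 0, 0, 0, 0, 0],
    [0, 0, -0.12, 0, 0, 0, 0],
    [0, 0, -0.12, 0, 0, 0, 0],
    [0, 0, -0.12, 0, 0, 0, 0],
    [0, 0, 0, 0, 0, 0, 0],
    [0, 0, 0, 0, 0, 0, 0]
  ]
}}

```text
clock: 16.85
tcp_pos: [0.552, 0.1742, 0.1729]
eef_rot: [3.083, -0.601, -0.002]
ft_force: [-0.6, 0.2, 0.1]
gripper_width: 0.0008
```

```bash
python3 lev.py; python3 - <<'E'
from h import *
save('wrist','mw.png');im=save('scene','ms.png')[:,:,::-1]
a=cv2.resize(im[150:225,215:315],(400,300),interpolation=2);b=cv2.resize(cv2.imread('pics/mw.png'),(400,300))
s=save('side','md.png')[160:280,180:340,::-1]
cv2.imwrite('pics/m.png',np.vstack([np.hstack([a,b]),np.hstack([cv2.resize(s,(400,300),interpolation=2)]*2)]))
E
```

```text
scene selector_lever 0.66 [0.5444 0.1403 0.0708] turned 113.7 r 0.037
side selector_lever 0.66 [0.5397 0.1338 0.0683] turned 126.3 r 0.0365
side selector_lever 0.42 [0.536  0.1309 0.0014] turned 133.6 r 0.0356
tool turned 112.07305516861891 tcp in tool axes [ 31.4 -32.   -0.1] 17.05 [0.93909121 0.04787807 0.28093468]
```

View pics/m.png

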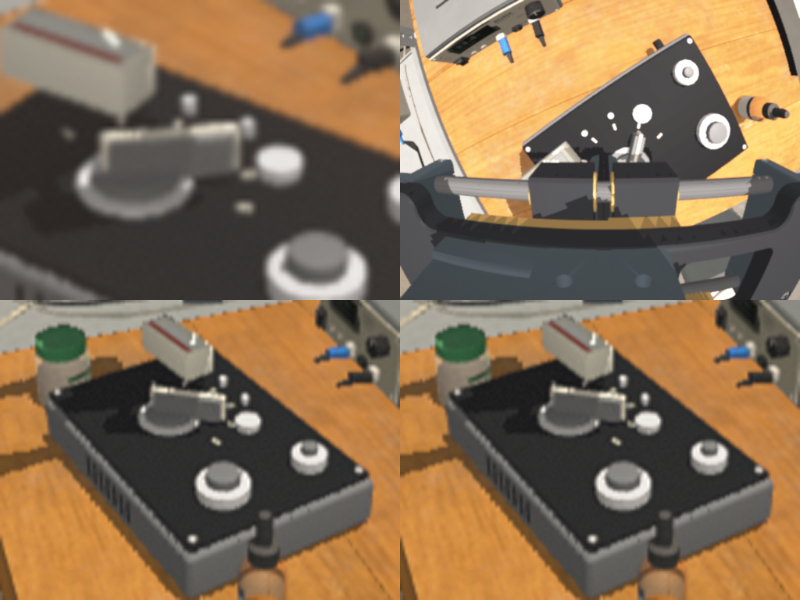

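View pics/mw.png

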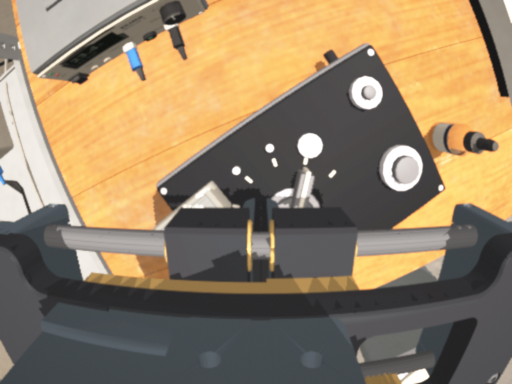

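Call:
{"name": "move_arm", "arguments": {
  "targets": [
    [0.02, 0.135, 0, 0, 0, 0, 0],
    [0.02, 0.135, 0, 0, 0, 0, 0],
    [0.02, 0.135, 0, 0, 0, 0, 0],
    [0.02, 0.135, 0, 0, 0, 0, 0],
    [0, 0, 0, 0, 0, 0, 0],
    [0, 0, 0.13, 0, 0, 0, 0],
    [0, 0, 0.13, 0, 0, 0, 0],
    [0, 0, 0, 0, 0, 0, 0],
    [0, 0, 0, 0, 0, 0, 0]
  ]
}}

```text
clock: 18.32
tcp_pos: [0.521, 0.042, 0.1095]
eef_rot: [-3.083, 0.601, -0.001]
ft_force: [0.9, 0.1, 0.3]
gripper_width: 0.0003
```

```bash
python3 - <<'E'
from h import *
print(sense()['tcp_pos'])
im=save('scene','ns.png')[:,:,::-1]
a=cv2.resize(im[170:245,245:345],(400,300),interpolation=2);b=cv2.resize(save('wrist','nw.png')[:,:,::-1],(400,300))
s=save('side','nd.png')[180:270,210:330,::-1]
cv2.imwrite('pics/n.png',np.vstack([np.hstack([a,b]),np.hstack([cv2.resize(s,(400,300),interpolation=2)]*2)]))
for n in ['side','scene']:
    for k in mark_of('confirm_top',n)[:1]: print(n,toworld(n,k['centre']))
E
```

```text
[0.52100471 0.04196988 0.10952593]
side [0.51855241 0.04186148 0.07889899]
scene [0.52258233 0.04281324 0.07840008]
```

View pics/n.png

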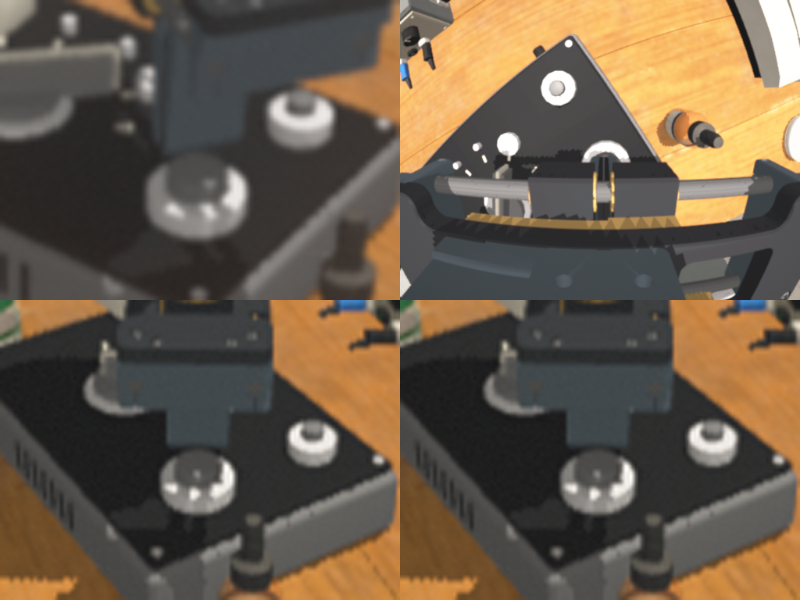

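Call:
{"name": "move_arm", "arguments": {
  "targets": [
    [0, 0, 0.02, 0, 0, 0, 0],
    [0, 0, 0.02, 0, 0, 0, 0],
    [0, 0, 0, 0, 0, 0, 0],
    [0, 0, 0, 0, 0, 0, 0]
  ]
}}

```text
clock: 19.08
tcp_pos: [0.5204, 0.0416, 0.0986]
eef_rot: [3.083, -0.602, -0.0]
ft_force: [-0.6, 1.1, 0.3]
gripper_width: 0.0007
```

Call:
{"name": "move_arm", "arguments": {
  "targets": [
    [0, 0, 0.016, 0, 0, 0, 0],
    [0, 0, 0, 0, 0, 0, 0],
    [0, 0, 0, 0, 0, 0, 0]
  ]
}}

```text
clock: 19.45
tcp_pos: [0.5206, 0.0416, 0.0947]
eef_rot: [-3.083, 0.601, -0.001]
ft_force: [0.8, -0.5, 1.4]
gripper_width: 0.0007
```

Call:
{"name": "move_arm", "arguments": {
  "targets": [
    [0, 0, 0.012, 0, 0, 0, 0],
    [0, 0, 0, 0, 0, 0, 0],
    [0, 0, 0, 0, 0, 0, 0]
  ]
}}

```text
clock: 19.82
tcp_pos: [0.5206, 0.0416, 0.0917]
eef_rot: [-3.083, 0.602, -0.0]
ft_force: [2.3, 0.3, 4.0]
gripper_width: 0.0006
```

Call:
{"name": "move_arm", "arguments": {
  "targets": [
    [0, 0, 0.008, 0, 0, 0, 0],
    [0, 0, 0, 0, 0, 0, 0],
    [0, 0, 0, 0, 0, 0, 0]
  ]
}}

```text
clock: 20.2
tcp_pos: [0.5207, 0.0416, 0.0901]
eef_rot: [-3.083, 0.601, -0.001]
ft_force: [-1.1, 0.1, 14.5]
gripper_width: 0.0005
```

Call:
{"name": "move_arm", "arguments": {
  "targets": [
    [0, 0, 0.006, 0, 0, 0, 0],
    [0, 0, 0, 0, 0, 0, 0],
    [0, 0, 0, 0, 0, 0, 0]
  ]
}}

```text
clock: 20.58
tcp_pos: [0.5208, 0.0416, 0.0897]
eef_rot: [-3.083, 0.601, -0.003]
ft_force: [-6.7, -0.2, 39.9]
gripper_width: 0.0003
```

```bash
python3 - <<'E'
from h import *
im=save('scene','os.png')[:,:,::-1]; s=save('side','od.png')[:,:,::-1]
cv2.imwrite('pics/o.png',np.hstack([cv2.resize(im[180:230,270:320],(400,400),interpolation=2),cv2.resize(s[210:260,245:295],(400,400),interpolation=2)]))
E
```

```text
(no output)
```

View pics/o.png

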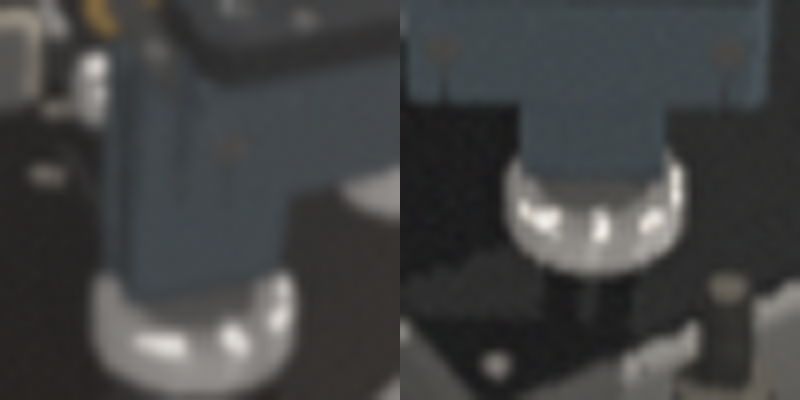

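Call:
{"name": "move_arm", "arguments": {
  "targets": [
    [0, 0, -0.02, 0, 0, 0, 0],
    [0, 0, -0.1, 0, 0, 0, 0],
    [0, 0, -0.15, 0, 0, 0, 0],
    [0, 0, -0.15, 0, 0, 0, 0],
    [0, 0, -0.1, 0, 0, 0, 0],
    [0, 0, 0, 0, 0, 0, 0],
    [0, 0, 0, 0, 0, 0, 0]
  ]
}}

```text
clock: 21.55
tcp_pos: [0.5197, 0.0416, 0.2172]
eef_rot: [3.083, -0.601, -0.003]
ft_force: [0.1, -0.4, -0.3]
gripper_width: 0.0003
```

```bash
python3 - <<'E'
from h import *
im=save('scene','ps.png')[:,:,::-1]; s=save('side','pd.png')[:,:,::-1];w=save('wrist','pw.png')[:,:,::-1]
cv2.imwrite('pics/p.png',np.vstack([np.hstack([cv2.resize(im[150:250,215:350],(400,300),interpolation=2),cv2.resize(s[160:280,180:340],(400,300),interpolation=2)]),cv2.resize(w,(400,300)).repeat(1,1) if 0 else np.hstack([cv2.resize(w,(400,300))]*2)]))
print(sense()['clock'],sense()['tcp_pos'],sense()['ft_force'])
for o in ['confirm_top','slide_pack','dropper','seed_jar','selector_lever','disc_top']:
  for n in ['scene','side']:
    for k in mark_of(o,n)[:1]: print(n,o,round(k['p'],2),toworld(n,k['centre']).round(4))
E
```

```text
21.7 [0.51981935 0.04159724 0.21711004] [ 0.02323674  0.53434408 -0.268062  ]
scene confirm_top 0.48 [0.5259 0.0394 0.0761]
side confirm_top 0.58 [0.5189 0.039  0.0787]
scene slide_pack 0.76 [0.5487 0.2509 0.0567]
side slide_pack 0.75 [0.5527 0.2432 0.0552]
scene dropper 0.76 [ 0.517  -0.0488  0.0006]
side dropper 0.92 [ 0.5152 -0.0546  0.0018]
scene seed_jar 0.85 [0.4496 0.3002 0.0024]
side seed_jar 0.82 [0.4496 0.3026 0.0037]
scene selector_lever 0.86 [0.5424 0.1409 0.0721]
side selector_lever 0.7 [0.5444 0.1336 0.071 ]
scene disc_top 0.67 [0.5777 0.1186 0.0594]
side disc_top 0.58 [0.5741 0.1146 0.0659]
```

View pics/p.png

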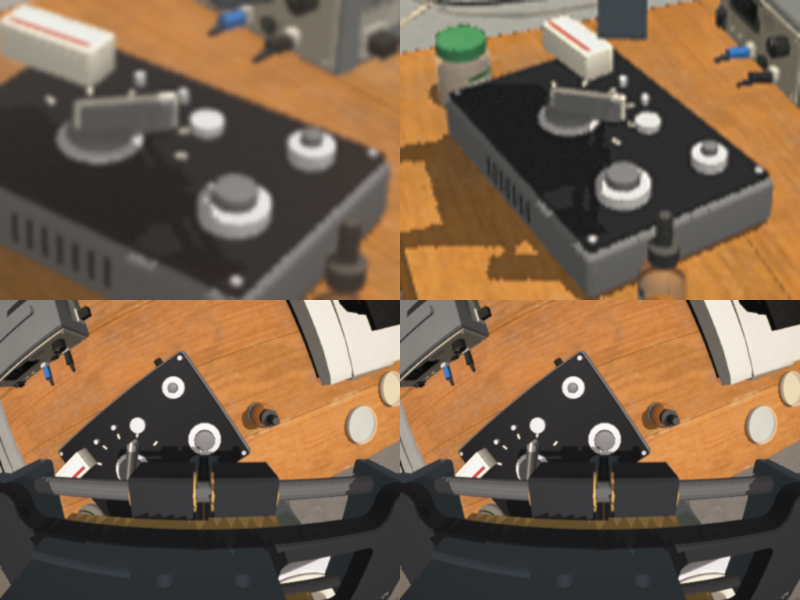

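```bash
python3 -c "
from plant import *
print(job_done())"
```

```text
the job is handed in; nothing more can be done
None
```

I turned the selector four clicks clockwise, pushing one side of the lever with the closed fingertips. It now rests in the fifth position, pointing at the setting disc. I then pressed the large button until it stopped, let it come back and backed the arm off. I handed the job in about 22 s into the 67 s allowed; no verdict is reported.

**Lever:** the wrist picture taken after I withdrew shows the lever, its tick and the disc in line. The lever's top edge in the scene picture gave about 118°, against 120° expected. Single network readings were scattered, between 107° and 126°.

**Large button:** the cap touched at a fingertip height of about 76–77 mm. The force was 4 N at 72.7 mm and then rose steeply to 40 N at the stop, about 71 mm. That means about 5–6 mm of travel, but I inferred it from height and force and did not measure the button's travel directly. In the last pictures the cap is out again.

**Everything else:** in the last pictures the small button looks out. The carton, dropper bottle and jar were located within a few mm of where they started, and the arm stood clear with about zero force on the tool.

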